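Restock the soap lane under the caddy flap

TASK

Lift the teal flap of the bath caddy, then draw the older honey-yellow soap forward along the lower lane until it rests against the front wall. Then take the new lavender soap from the white dish by its ends, set it down on the cork mat and let go, take it again across its width and set it (never dropping it) flat in the lane behind the older one, lying crosswise just like it. Finally fold the flap fully shut; leave the shampoo bottle, pumice stone and nail brush where they are.

Things in the scene. Friction and masses are not known exactly. Their poses are not given: they have to be found in the camera images.
- caddy: Pale grey open-topped caddy, fixed to the ledge, with one lower lane running along its x axis. Origin: under the lane's centre, on the ledge; axes x = to the back (away from the robot), -x = front (the robot's side), y = towards the hinge, z up. Lane inside: 140 mm along x, 76 mm along y, centred on the origin; floor 5 mm up, wall tops 48 mm up. Walls are 5 mm thick (front, back, -y side); the +y side is a 19 mm thick rail that carries the hinge.
- flap (a joint): Angle (rad) of the teal flap that covers the lane: 0 shut (flat on the wall tops), grows as it is lifted about its hinge along the caddy's +y rail, 1.9 wide open, leaning back past upright. Stiff friction hinge (0.09 N m): it stays where it is left. It may start slightly ajar. Flap 148 mm along x, 94 mm wide, 5 mm thick, top face 54 mm above the ledge when shut.
- flap_hinge (a point): Middle of the hinge axis, which runs along the caddy's x: at x 0, y +57 mm, z 48 mm in the caddy's frame.
- flap_handle (a point): Middle of the flap's round steel D-handle bar: 10 mm thick, 76 mm long, parallel to the hinge, standing out 34 mm past the flap's free edge on two legs at its ends, clear space (24 mm) between bar and flap for a finger. With the flap shut it is at x 0, y -73 mm, z 60 mm in the caddy's frame, with nothing below it but the ledge; it circles the hinge at 130.6 mm radius and stands on top when the flap is upright. A round bar, it can turn within the fingers. Axes: the flap's.
- soap_old_center (a point): Centre of the older, honey-yellow soap bar, a rigid block 36 mm (its x) by 64 mm (its y) by 30 mm high, 55 to 112 g. It lies loose on the lane's floor, crosswise (its x along the caddy's x, nearly), near the middle or a little behind it.
- soap_new_center (a point): Centre of the new, lavender soap bar, same size and range of weight as the older one. It starts in the dish, its axes along the dish's, its underside 10 mm above the ledge.
- dish: White ceramic soap dish, fixed. Origin under its centre, on the ledge. Two upright sides 7 mm thick and 42 mm high, 88 mm long along y, stand at x = -24.5 and +24.5 mm, so the soap between them has only 3 mm each side; both ends (+y and -y) are open for fingers. The soap sits on a step 10 mm high and only 48 mm long (y); past the step's ends the base plate (56 by 110 mm) is 3 mm thick.
- mat: Square cork mat, 120 by 120 by 6 mm, fixed, empty. Origin under its centre, on the ledge.
- shampoo: Closed teal shampoo bottle, standing, 62 mm diameter, 177 mm tall; bystander. Origin under its centre.
- pumice: Grey pumice stone 50 by 85 by 30 mm; bystander. Origin under its centre.
- nail_brush: Stainless steel nail brush 46 by 98 by 44 mm, white bristles down; bystander. Origin under its centre.
Things that resemble listed ones, but are neither listed nor needed, are in the scene too. Of the things that look like the caddy, take the one that is nearest to the robot's base at the start.

How it is judged:
By the outcome, as a careful person would: the job done as asked, in the order asked, and still so for the second after the job is handed in, with the robot touching nothing.
It also fails if it takes over 72 s, if anything falls off the work surface, if the arm or the gripper's body presses on something with over 40 N, if the wrist force passes 120 N, or if a joint passes its speed limit or range.

ROBOT

A 6-joint arm with a two-finger parallel gripper is mounted at the origin on the work surface. World frame = base frame: x ahead of the robot, y to its left, z up, the work surface at z = 0. Lengths are in m, angles in rad, forces in N, time in s.
With the tool pointing down it reaches from about 0.25 to 0.725 m from the base axis. Payload 4 kg.
Tool frame: the origin (TCP) lies on the centre line of the jaws, within the pads' length; the fingertips stand 14 mm ahead of it and the grasp point (between the pads) lies 5 mm behind it; z points along the fingers, x is the direction in which the jaws open and shut, and the axes are right-handed (so a half turn about z gives the same grasp; the last joint's range is limited). The gripper opens to 85 mm and grips with 20 to 120 N. Pads are 22 mm wide; open, the fingers measure 114 mm over their backs; the gripper's body (76 mm by 85 mm) begins 54 mm behind the grasp point. The pads swing forward as they close: fully open they stand 13 mm farther back than shut.
Start: joints at [1.243, 0.241, 0.005, 1.335, 0, 1.571], TCP at [0.161, 0.473, 0.245] pointing down, gripper open.
Joint ranges: [-2.72, 2.72], [-1.05, 1.87], [-1.09, 1.28], [-1.99, 2.15], [-1.42, 1.44], [-3.14, 3.14]. Speed limits (rad/s): [2.79, 2.79, 3.14, 3.14, 3.14, 3.14].

INTERFACE

Orientations are given as a unit quaternion [x, y, z, w].
In Python, from workcell import bot gives the robot as it stands.
- The arm moves only by the tool play_rows, never from a script. Its argument "motion" is a list of rows, each an object with "fingers": the closure, from -1 (fully open) to 1 (shut), so that 0 is half open; "translation": the shift along the tool's x, y, z in cm, a list of three; "roll": the turn about the tool's z in degrees. A call has 1 to 20 rows; each row is the pose to reach, as a shift and turn from the pose commanded when the call began, along the tool's axes at that moment; what a row does not reach only later rows make up. A row lasts 1/12 s, in which the tool goes at most 41.7 mm and 7.16 degrees, less where a joint would pass 70% of its speed; a pose out of reach is approached as far as the arm can. A call with a gripper value outside its range is refused whole. The fingers move at their own pace and stop on an object; the grip force is fixed at half the most. Time passes only in rows, so rows that repeat a pose let the fingers close. It gives the time, the measured TCP pose, the force and the opening at its end, in the units of the state.
- bot.get_obs(): the state, without advancing time (a new reading comes with each control period).
- bot.camera(name): name is "scene" or "side" or "wrist"; returns a dict with "pixels" (384x512x3 uint8, red, green, blue), "intrinsics" (3x3 intrinsics, pixels), "world_to_cam" (4x4, takes a point from world to camera coordinates). Camera axes: x right, y down, z forward; pixel columns grow to the right and rows downward; lengths in m; the calibration is good to about 2 mm. A picture is of the moment at which its call begins. There is no depth.
- bot.job_done(): hands the job in, once; it reports no verdict.
The state is a dict: "clock": time; "joint_pos": joint angles; "joint_vel": joint speeds; "tau": joint torques, N m; "eef_pos": TCP position; "tool_rot": TCP orientation; "ft_force": force on the tool from outside, world axes, zero at the start; "ft_torque": the same for the moment, N m; "grip_width": finger opening in m.
Only numpy, scipy, OpenCV 4.12 (cv2) and the standard library are available. Lean on these libraries where they do the work, as an engineer would, in place of code of your own. Each camera call takes 0.05 s, during which the arm holds its last target. There are 200 camera calls.

## Working session

There is one attempt and no reset: what is moved stays moved. The work goes in short steps, Python scripts to look and compute and a tool call to move; the robot and the scene stay as the last step left them, time stands still between calls to the robot, and variables do not carry over. Pictures are saved under pics/ and viewed, about 8 in all and at most 12, crops included, and the job is handed in when it is done.

Besides the shell and the picture viewer there is one more tool, called after "Request:" as name(argument=value, ...), one argument or row to a line, values as JSON. play_rows: Moves the arm, as the interface text tells. Its arguments: {"type":"object","properties":{"motion":{"type":"array","items":{"type":"object","properties":{"fingers":{"type":"number"},"translation":{"type":"array","items":{"type":"number"}},"roll":{"type":"number"}}}}},"required":["motion"]}

```bash
mkdir -p pics; cat > h.py <<'E'
import numpy as np, cv2
from workcell import bot
def shot(n,f):
    c=bot.camera(n); cv2.imwrite(f'pics/{f}.png',c['pixels'][:,:,::-1]); np.savez(f'pics/{f}.npz',**c); return c
def load(f): return dict(np.load(f'pics/{f}.npz'))
def ray(c,uv,z):
    K=c['intrinsics'];T=c['world_to_cam'];R=T[:3,:3];o=-R.T@T[:3,3]
    uv=np.atleast_2d(np.array(uv,float)); d=np.c_[uv,np.ones(len(uv))]@np.linalg.inv(K).T@R
    return o+d*((z-o[2])/d[:,2])[:,None]
def proj(c,P):
    P=np.atleast_2d(P); q=P@c['world_to_cam'][:3,:3].T+c['world_to_cam'][:3,3]; q=q@c['intrinsics'].T; return q[:,:2]/q[:,2:]
E
python3 - <<'E'
from h import *
a=shot('scene','s0')['pixels'];b=shot('side','d0')['pixels'];
cv2.imwrite('pics/m0.png',cv2.resize(np.vstack([a,b]),None,fx=1,fy=1)[:,:,::-1][:600] if 0 else np.hstack([a,b])[:,:,::-1][:, :])
for n in('s0','d0'):
    c=load(n);T=c['world_to_cam'];print(-T[:3,:3].T@T[:3,3],T[2,:3])
print(bot.get_obs())
E
```

```text
[ 1.60026771 -0.46232852  1.06790343] [-0.65467962  0.40107528 -0.64072867]
[ 0.27341752 -0.9447213   0.7968655 ] [ 0.21100332  0.80938509 -0.5480633 ]
{'clock': 0.1, 'joint_pos': array([ 1.24300606e+00,  2.41329289e-01,  3.85246435e-03,  1.33520797e+00,
       -2.37621164e-05,  1.57078494e+00]), 'joint_vel': array([ 6.76856206e-04,  9.31980285e-04,  5.34968742e-03,  3.11673254e-04,
        2.33982565e-03, -3.30991106e-05]), 'tau': array([ 8.07466085e-05, -3.73137724e+01,  2.53009951e+01,  1.08961249e-02,
       -3.44712487e-05,  8.64002885e-06]), 'eef_pos': array([0.16080672, 0.47285926, 0.24450366]), 'tool_rot': array([ 8.13000543e-01,  5.82262163e-01, -7.60751951e-04,  5.59442879e-04]), 'ft_force': array([-1.21279293, -1.0897423 , -0.52587318]), 'ft_torque': array([ 0.01236132, -0.00088885, -0.00824671]), 'grip_width': 0.08565534209942281}
```

View pics/s0.png

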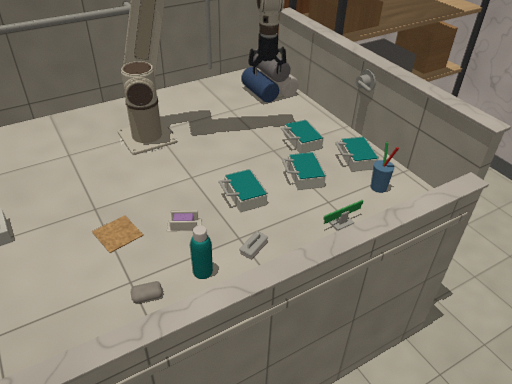

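View pics/d0.png

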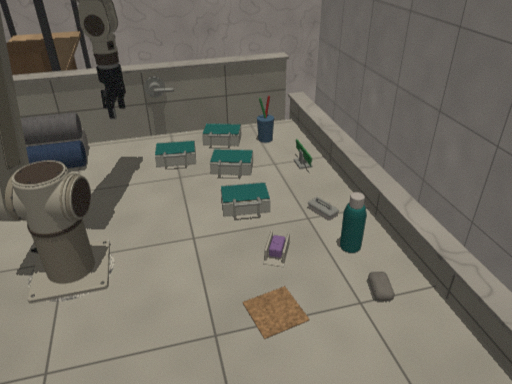

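The scene view shows four caddies with teal flaps, at (245,188), (305,168), (303,134) and (358,152). The lavender soap and dish are at (183,219), the mat at (118,233), the bottle at (202,253), the brush at (254,244) and the pumice at (147,292). I'll measure these positions next.

```bash
cat > meas.py <<'E'
from h import *
def blobs(c,lo,hi,amin=60):
    hsv=cv2.cvtColor(c['pixels'],cv2.COLOR_RGB2HSV); m=cv2.inRange(hsv,lo,hi)
    cs,_=cv2.findContours(m,cv2.RETR_EXTERNAL,cv2.CHAIN_APPROX_NONE)
    return [k[:,0,:] for k in cs if cv2.contourArea(k)>amin]
E
python3 - <<'E'
from meas import *
for n in('s0','d0'):
    c=load(n)
    for name,lo,hi,z in(('teal',(80,120,60),(95,255,255),.054),('lav',(125,50,60),(150,255,255),.04),('cork',(8,90,90),(20,255,255),.006)):
        for k in blobs(c,lo,hi):
            p=ray(c,k,z)[:,:2].astype(np.float32)
            r=cv2.minAreaRect(p*1000); print(n,name,np.round(k.mean(0)),np.round(r[0]),np.round(r[1]),round(r[2],1),'dist',round(np.hypot(*r[0])))
E
```

```text
s0 teal [200. 256.] [ 752. -114.] [ 54. 160.] 63.6 dist 760
s0 teal [245. 185.] [528. 168.] [ 92. 147.] 83.1 dist 554
s0 teal [306. 165.] [538. 421.] [ 91. 149.] 70.7 dist 683
s0 teal [359. 149.] [550. 664.] [ 92. 146.] 70.4 dist 862
s0 teal [303. 131.] [342. 547.] [ 92. 151.] 83.0 dist 646
s0 lav [183. 217.] [559. -84.] [61. 33.] 65.2 dist 565
s0 cork [117. 233.] [ 492. -283.] [121. 118.] 11.4 dist 568
s0 cork [437.  72.] [ 140. 1569.] [288. 138.] 88.5 dist 1575
s0 cork [411.  17.] [-625. 2036.] [ 497. 1222.] 0.1 dist 2130
d0 teal [356. 220.] [802. -66.] [149.  52.] 67.0 dist 805
d0 teal [244. 192.] [522. 164.] [ 88. 143.] 83.3 dist 547
d0 teal [232. 156.] [534. 415.] [ 87. 142.] 69.5 dist 676
d0 teal [174. 147.] [340. 540.] [ 85. 141.] 83.7 dist 638
d0 teal [222. 128.] [546. 659.] [ 89. 144.] 73.6 dist 855
d0 lav [276. 246.] [548. -99.] [84. 36.] 62.2 dist 557
d0 cork [275. 312.] [ 487. -286.] [119. 119.] 10.9 dist 565
d0 cork [26. 38.] [-584. 2883.] [206. 237.] 89.8 dist 2942
d0 cork [65. 35.] [-302. 2871.] [182. 212.] 89.2 dist 2887
```

```bash
cat > go.py <<'E'
import sys; from h import *; from scipy.spatial.transform import Rotation as Ro
def delta(x,y,z,yaw):
    o=bot.get_obs(); R=Ro.from_quat(o['tool_rot']).as_matrix()
    d=R.T@(np.array([x,y,z])-o['eef_pos'])*100; cur=np.degrees(np.arctan2(R[1,0],R[0,0]))
    roll=(cur-yaw+90)%180-90
    print('translation',np.round(d,2),'roll',round(roll,1),'| clock',o['clock'],'tcp',np.round(o['eef_pos'],4),'yaw',round(cur,2),'tilt',np.round(R[:2,2],3),'F',np.round(o['ft_force'],1),'w',round(o['grip_width'],4),'j',np.round(o['joint_pos'],2))
if __name__=='__main__':
    for a in sys.argv[1:]: delta(*map(float,a.split(',')))
E
python3 go.py 0.505,0.06,0.20,83
```

```text
translation [-28.    45.88   4.5 ] roll -11.8 | clock 0.1 tcp [0.1608 0.4729 0.2445] yaw 71.22 tilt [-0.001 -0.002] F [-1.2 -1.1 -0.5] w 0.0857 j [ 1.24  0.24  0.    1.34 -0.    1.57]
```

Request:
play_rows(
  motion=[
    {"fingers": -1, "translation": [-28, 45.9, 4.5], "roll": -11.8},
    {"fingers": -1, "translation": [-28, 45.9, 4.5], "roll": -11.8},
    {"fingers": -1, "translation": [-28, 45.9, 4.5], "roll": -11.8},
    {"fingers": -1, "translation": [-28, 45.9, 4.5], "roll": -11.8},
    {"fingers": -1, "translation": [-28, 45.9, 4.5], "roll": -11.8},
    {"fingers": -1, "translation": [-28, 45.9, 4.5], "roll": -11.8},
    {"fingers": -1, "translation": [-28, 45.9, 4.5], "roll": -11.8},
    {"fingers": -1, "translation": [-28, 45.9, 4.5], "roll": -11.8},
    {"fingers": -1, "translation": [-28, 45.9, 4.5], "roll": -11.8},
    {"fingers": -1, "translation": [-28, 45.9, 4.5], "roll": -11.8},
    {"fingers": -1, "translation": [-28, 45.9, 4.5], "roll": -11.8},
    {"fingers": -1, "translation": [-28, 45.9, 4.5], "roll": -11.8},
    {"fingers": -1, "translation": [-28, 45.9, 4.5], "roll": -11.8},
    {"fingers": -1, "translation": [-28, 45.9, 4.5], "roll": -11.8},
    {"fingers": -1, "translation": [-28, 45.9, 4.5], "roll": -11.8},
    {"fingers": -1, "translation": [-28, 45.9, 4.5], "roll": -11.8},
    {"fingers": -1, "translation": [-28, 45.9, 4.5], "roll": -11.8},
  ],
)

```text
clock: 1.52
eef_pos: [0.5044, 0.0614, 0.2001]
tool_rot: [0.748, 0.663, -0.0, -0.0]
ft_force: [0.6, 0.3, -0.6]
grip_width: 0.0854
```

```bash
python3 - <<'E'
from meas import *
c=shot('wrist','w1'); shot('scene','s1');shot('side','d1')
T=c['world_to_cam'];print(-T[:3,:3].T@T[:3,3],T[2,:3])
for k in blobs(c,(80,120,60),(95,255,255),500):
    r=cv2.minAreaRect(ray(c,k,.054)[:,:2].astype(np.float32)*1000);print(k.mean(0),np.round(r[0]),np.round(r[1]),r[2]); print(np.round(cv2.boxPoints(r)))
import go; go.delta(.505,.06,.2,83)
E
```

```text
[0.43444568 0.06937138 0.33000691] [ 0.27358043 -0.03367546 -0.96125944]
[378.87024221 178.01730104] [522. 169.] [ 93. 147.] 83.25547790527344
[[443. 132.]
 [589. 115.]
 [600. 207.]
 [454. 224.]]
translation [-0.18  0.05  0.06] roll 0.2 | clock 1.6667 tcp [0.5047 0.0618 0.2006] yaw 83.16 tilt [0. 0.] F [ 1.2 -0.2  0.3] w 0.0856 j [ 0.12  0.28 -0.06  1.23  0.    0.24]
```

View pics/w1.png

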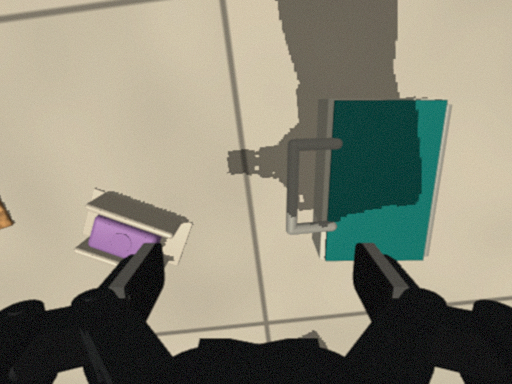

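The wrist view shows the near caddy, with its flap at (385,180) and its handle bar at col ~294, rows 143–230. The lavender soap is in the dish at (125,235), and its long axis points roughly image-right and down.

```bash
python3 - <<'E'
from meas import *
c=load('w1')
print('bar',ray(c,[(293,148),(294,228),(293.5,188)],.06))
a=np.radians(-6.8);X=np.array([np.cos(a),np.sin(a)]);Y=np.array([-X[1],X[0]])
o=np.array([.5235,.167])-.008*Y;print('origin',o,'handle pred',o-.073*Y)
for z in(.06,.065,.07):
  print(z,[np.round(proj(load(n),[*(o-.073*Y),z]),1) for n in('w1','d1','s1')])
for n in('w1','s0','d0'):
  for k in blobs(load(n),(125,50,60),(150,255,255),30):
    r=cv2.minAreaRect(ray(load(n),k,.04)[:,:2].astype(np.float32)*1000);print('lav',n,np.round(r[0]),np.round(r[1]),r[2])
d=load('d1')['pixels'][150:240,200:300,::-1]; s=load('s1')['pixels'][150:240,200:300,::-1]
cv2.imwrite('pics/c1.png',cv2.resize(np.hstack([d,s]),None,fx=4,fy=4,interpolation=cv2.INTER_CUBIC))
E
```

```text
bar [[0.47759122 0.09359249 0.06      ]
 [0.55033362 0.08792247 0.06      ]
 [0.51266018 0.09085898 0.06      ]]
origin [0.52255277 0.15905628] handle pred [0.51390928 0.08656979]
0.06 [array([[288.8, 189.9]]), array([[247.5, 204.1]]), array([[222.7, 187.9]])]
0.065 [array([[289.3, 191.5]]), array([[247.5, 202.7]]), array([[222.6, 186.8]])]
0.07 [array([[289.8, 193.2]]), array([[247.5, 201.3]]), array([[222.6, 185.7]])]
lav w1 [552. -79.] [65. 37.] 60.92821502685547
lav s0 [559. -84.] [61. 33.] 65.18310546875
lav d0 [548. -99.] [84. 36.] 62.19765853881836
```

View pics/c1.png

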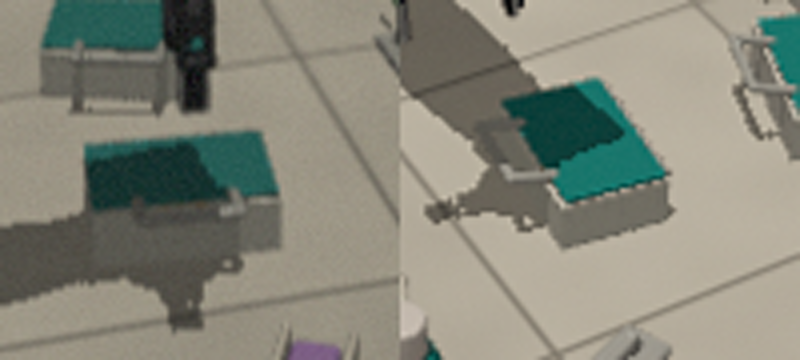

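The D-handle bar is at about (0.5135, 0.0895), height about 60–65 mm. I'll straddle it with the fingers partly open.

```bash
python3 go.py 0.5135,0.0895,0.06,83.3
```

```text
translation [ 2.85  0.54 14.06] roll -0.1 | clock 1.6667 tcp [0.5047 0.0618 0.2006] yaw 83.16 tilt [0. 0.] F [ 1.2 -0.2  0.3] w 0.0856 j [ 0.12  0.28 -0.06  1.23  0.    0.24]
```

Request:
play_rows(
  motion=[
    {"fingers": 0.53, "translation": [2.8, 0.5, 4]},
    {"fingers": 0.53, "translation": [2.8, 0.5, 7]},
    {"fingers": 0.53, "translation": [2.8, 0.5, 8]},
    {"fingers": 0.53, "translation": [2.8, 0.5, 9]},
    {"fingers": 0.53, "translation": [2.8, 0.5, 9]},
    {"fingers": 0.53, "translation": [2.8, 0.5, 9]},
  ],
)

```text
schema error: expected keys fingers, translation, roll
```

```bash
python3 - <<'E'
from h import *
a=shot('wrist','w2')['pixels'];b=shot('side','d2')['pixels']
x=cv2.resize(a[100:384,150:450],None,fx=1.3,fy=1.3); y=cv2.resize(b[150:240,200:300],None,fx=4,fy=4)[:369]; y=y[:,:400]
h=min(len(x),len(y));cv2.imwrite('pics/c2.png',np.hstack([x[:h],y[:h]])[:,:,::-1])
import go; go.delta(0.5135,0.0895,0.06,83.3)
E
```

```text
translation [ 2.88  0.51 14.07] roll -0.2 | clock 1.7667 tcp [0.505  0.0615 0.2007] yaw 83.13 tilt [0. 0.] F [-0.1 -0.2 -0. ] w 0.0854 j [ 0.12  0.28 -0.06  1.23  0.    0.24]
```

View pics/c2.png

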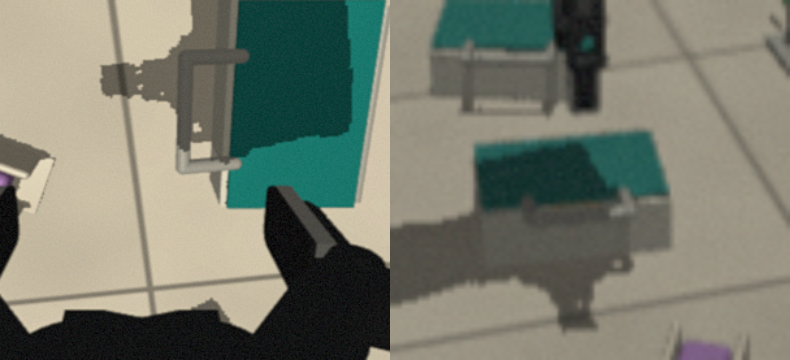

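The call was refused because every row needs a roll value. So this view (picture 5) shows the arm hasn't moved. I'll resend it with roll.

Request:
play_rows(
  motion=[
    {"fingers": 0.53, "translation": [2.8, 0.5, 4], "roll": 0},
    {"fingers": 0.53, "translation": [2.8, 0.5, 7], "roll": 0},
    {"fingers": 0.53, "translation": [2.8, 0.5, 8], "roll": 0},
    {"fingers": 0.53, "translation": [2.8, 0.5, 9], "roll": 0},
    {"fingers": 0.53, "translation": [2.8, 0.5, 9], "roll": 0},
    {"fingers": 0.53, "translation": [2.8, 0.5, 9], "roll": 0},
  ],
)

```text
clock: 2.27
eef_pos: [0.514, 0.0875, 0.1111]
tool_rot: [0.749, 0.663, 0.0, 0.0]
ft_force: [0.9, 0.4, 0.2]
grip_width: 0.0203
```

```bash
python3 - <<'E'
from h import *
a=shot('wrist','w3')['pixels'];b=shot('side','d3')['pixels']
x=cv2.resize(a[100:384,150:450],None,fx=1.3,fy=1.3); y=cv2.resize(b[150:240,200:300],None,fx=4,fy=4)
h=min(len(x),len(y));cv2.imwrite('pics/c3.png',np.hstack([x[:h],y[:h]])[:,:,::-1])
import go; go.delta(0.5135,0.0895,0.06,83.3)
E
```

```text
translation [ 0.17 -0.19  5.21] roll -0.3 | clock 2.3667 tcp [0.515  0.0875 0.1121] yaw 82.99 tilt [0.003 0.   ] F [-0.3  1.7 -0.4] w 0.0197 j [ 0.17  0.38 -0.17  1.02 -0.    0.29]
```

View pics/c3.png

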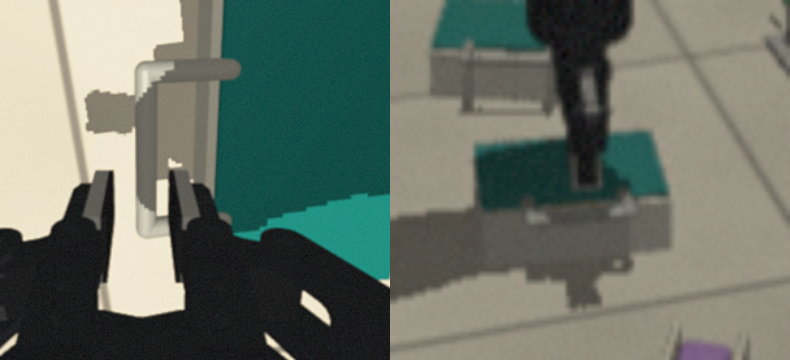

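The fingers straddle the bar. In the crop the bar is at col ~147 and the finger midline at ~141, with no contact yet. I'll check by casting a ray.

```bash
python3 - <<'E'
from h import *
c=load('w3');p=[(150+u/1.3,100+v/1.3) for u,v in((147,72),(148,228))]
print(ray(c,p,.06)[:,:2],ray(c,p,.065)[:,:2])
print(proj(c,[[.5145,.0875,.08],[.5145,.0875,.06]]))
E
```

```text
[[0.47523362 0.09438071]
 [0.55197165 0.08580376]] [[0.47436629 0.09441433]
 [0.54898281 0.08607451]]
[[259.50076397 234.05234364]
 [259.40383681 220.57373521]]
```

Request:
play_rows(
  motion=[
    {"fingers": 0.53, "translation": [0.2, -0.2, 2], "roll": 0},
    {"fingers": 0.53, "translation": [0.2, -0.2, 4], "roll": 0},
    {"fingers": 0.53, "translation": [0.2, -0.2, 5.2], "roll": 0},
    {"fingers": 0.53, "translation": [0.2, -0.2, 5.2], "roll": 0},
    {"fingers": 0.53, "translation": [0.2, -0.2, 5.2], "roll": 0},
    {"fingers": 1, "translation": [0.2, -0.2, 5.2], "roll": 0},
    {"fingers": 1, "translation": [0.2, -0.2, 5.2], "roll": 0},
    {"fingers": 1, "translation": [0.2, -0.2, 5.2], "roll": 0},
    {"fingers": 1, "translation": [0.2, -0.2, 5.2], "roll": 0},
    {"fingers": 1, "translation": [0.2, -0.2, 5.2], "roll": 0},
  ],
)

```text
clock: 3.2
eef_pos: [0.5133, 0.0897, 0.0593]
tool_rot: [0.749, 0.663, 0.001, 0.001]
ft_force: [1.4, -2.4, 0.5]
grip_width: 0.0073
```

```bash
python3 - <<'E'
import go,numpy as np
go.delta(.515,.09,.06,83.3)
# arc from shut: increments (along caddy y = tool x, up = -tool z) cm
t0=np.arctan2(12,130)
for f in np.linspace(0,1.85,19):
    print(round(f,2),np.round([13.06*(np.cos(t0)-np.cos(t0+f)),-13.06*(np.sin(t0+f)-np.sin(t0))],1))
E
```

```text
translation [ 0.05  0.17 -0.07] roll -0.3 | clock 3.2 tcp [0.5133 0.0897 0.0593] yaw 83.0 tilt [ 0.003 -0.   ] F [ 1.4 -2.4  0.5] w 0.0073 j [ 0.17  0.44 -0.24  0.9  -0.    0.3 ]
0.0 [ 0. -0.]
0.1 [ 0.2 -1.3]
0.21 [ 0.5 -2.6]
0.31 [ 1.  -3.9]
0.41 [ 1.6 -5.1]
0.51 [ 2.3 -6.2]
0.62 [ 3.1 -7.3]
0.72 [ 4.  -8.3]
0.82 [ 5.  -9.1]
0.92 [ 6.1 -9.9]
1.03 [  7.3 -10.6]
1.13 [  8.5 -11.1]
1.23 [  9.8 -11.5]
1.34 [ 11.1 -11.7]
1.44 [ 12.5 -11.8]
1.54 [ 13.8 -11.8]
1.64 [ 15.2 -11.7]
1.75 [ 16.5 -11.4]
1.85 [ 17.7 -11. ]
```

Request:
play_rows(
  motion=[
    {"fingers": 1, "translation": [0, 0, 0], "roll": 0},
    {"fingers": 1, "translation": [0, 0, 0], "roll": 0},
  ],
)

```text
clock: 3.37
eef_pos: [0.5132, 0.0897, 0.0589]
tool_rot: [0.749, 0.663, 0.001, 0.001]
ft_force: [3.3, -3.0, 2.0]
grip_width: 0.0082
```

```bash
python3 - <<'E'
from h import *
a=shot('wrist','w4')['pixels'];b=shot('side','d4')['pixels']
x=cv2.resize(a[100:384,150:450],None,fx=1.3,fy=1.3); y=cv2.resize(b[150:240,200:300],None,fx=4,fy=4)
h=min(len(x),len(y));cv2.imwrite('pics/c4.png',np.hstack([x[:h],y[:h]])[:,:,::-1])
E
```

```text
(no output)
```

View pics/c4.png

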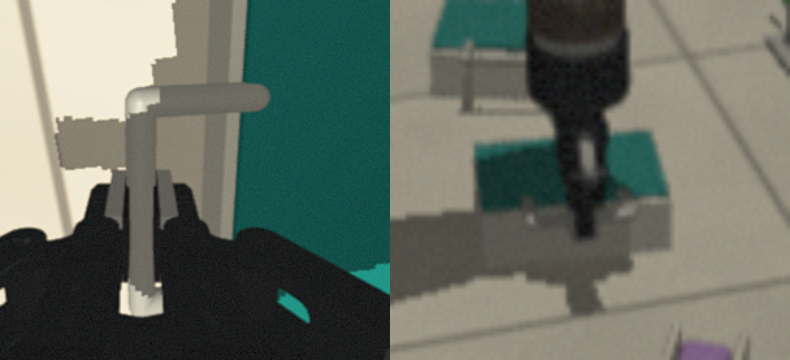

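The pads are closed on both sides of the bar, so the grip is good. I'll follow the arc in stages and watch the force.

Request:
play_rows(
  motion=[
    {"fingers": 1, "translation": [0.1, 0, -0.65], "roll": 0},
    {"fingers": 1, "translation": [0.2, 0, -1.3], "roll": 0},
    {"fingers": 1, "translation": [0.35, 0, -2.0], "roll": 0},
    {"fingers": 1, "translation": [0.5, 0, -2.6], "roll": 0},
    {"fingers": 1, "translation": [0.75, 0, -3.3], "roll": 0},
    {"fingers": 1, "translation": [1.0, 0, -3.9], "roll": 0},
    {"fingers": 1, "translation": [1.3, 0, -4.5], "roll": 0},
    {"fingers": 1, "translation": [1.6, 0, -5.1], "roll": 0},
    {"fingers": 1, "translation": [1.6, 0, -5.1], "roll": 0},
  ],
)

```text
clock: 4.22
eef_pos: [0.5149, 0.1046, 0.1102]
tool_rot: [0.749, 0.663, -0.0, 0.002]
ft_force: [3.6, -6.1, 0.6]
grip_width: 0.0076
```

```bash
python3 - <<'E'
from meas import *
import go
go.delta(.515,.09,.06,83.3)
c=shot('side','d5')
K=[k for k in blobs(c,(80,120,60),(95,255,255)) if abs(k[:,0].mean()-245)<30 and k[:,1].mean()>165]
for k in K: print(k.min(0),k.max(0))
E
```

```text
translation [-1.43  0.18  5.02] roll -0.3 | clock 4.2167 tcp [0.5149 0.1046 0.1102] yaw 82.99 tilt [ 0.002 -0.004] F [ 3.6 -6.1  0.6] w 0.0076 j [ 0.2   0.39 -0.16  1.02 -0.    0.33]
```

Request:
play_rows(
  motion=[
    {"fingers": 1, "translation": [0.7, 0, -1.1], "roll": 0},
    {"fingers": 1, "translation": [1.5, 0, -2.2], "roll": 0},
    {"fingers": 1, "translation": [2.4, 0, -3.2], "roll": 0},
    {"fingers": 1, "translation": [3.4, 0, -4.0], "roll": 0},
    {"fingers": 1, "translation": [4.5, 0, -4.8], "roll": 0},
    {"fingers": 1, "translation": [5.7, 0, -5.5], "roll": 0},
    {"fingers": 1, "translation": [6.9, 0, -6.0], "roll": 0},
    {"fingers": 1, "translation": [8.2, 0, -6.4], "roll": 0},
    {"fingers": 1, "translation": [8.2, 0, -6.4], "roll": 0},
  ],
)

```text
clock: 5.02
eef_pos: [0.525, 0.1877, 0.1773]
tool_rot: [0.749, 0.663, 0.002, 0.002]
ft_force: [-1.7, -6.3, 19.1]
grip_width: 0.0073
```

```bash
python3 go.py 0.515,0.09,0.06,83
```

```text
translation [-9.82  0.13 11.73] roll 0.1 | clock 5.0167 tcp [0.525  0.1877 0.1773] yaw 83.07 tilt [ 0.005 -0.001] F [-1.7 -6.3 19.1] w 0.0073 j [ 0.34  0.39  0.03  1.21 -0.    0.47]
```

Request:
play_rows(
  motion=[
    {"fingers": 1, "translation": [0.6, 0, -0.4], "roll": 0},
    {"fingers": 1, "translation": [1.3, 0, -0.55], "roll": 0},
    {"fingers": 1, "translation": [2.0, 0, -0.6], "roll": 0},
    {"fingers": 1, "translation": [2.7, 0, -0.6], "roll": 0},
    {"fingers": 1, "translation": [3.4, 0, -0.6], "roll": 0},
    {"fingers": 1, "translation": [4.0, 0, -0.6], "roll": 0},
    {"fingers": 1, "translation": [4.7, 0, -0.55], "roll": 0},
    {"fingers": 1, "translation": [5.4, 0, -0.45], "roll": 0},
    {"fingers": 1, "translation": [6.0, 0, -0.3], "roll": 0},
    {"fingers": 1, "translation": [6.7, 0, -0.15], "roll": 0},
    {"fingers": 1, "translation": [7.3, 0, 0.05], "roll": 0},
    {"fingers": 1, "translation": [7.3, 0, 0.05], "roll": 0},
  ],
)

```text
clock: 6.02
eef_pos: [0.5336, 0.2612, 0.1721]
tool_rot: [0.749, 0.663, 0.001, -0.0]
ft_force: [6.1, 0.1, 0.4]
grip_width: 0.0075
```

```bash
python3 go.py 0.515,0.09,0.06,83
```

```text
translation [-17.24   0.21  11.19] roll 0.1 | clock 6.0167 tcp [0.5336 0.2612 0.1721] yaw 83.08 tilt [0.001 0.001] F [6.1 0.1 0.4] w 0.0075 j [0.46 0.46 0.13 1.24 0.   0.58]
```

Request:
play_rows(
  motion=[
    {"fingers": 0.5, "translation": [0, 0, 0], "roll": 0},
    {"fingers": 0.5, "translation": [0, 0, 0], "roll": 0},
    {"fingers": 0.5, "translation": [0, 0, 0], "roll": 0},
    {"fingers": 0.5, "translation": [0, 0, -2.5], "roll": 0},
    {"fingers": 0.5, "translation": [0, 0, -5], "roll": 0},
    {"fingers": 0.5, "translation": [-4, -1, -6], "roll": 0},
    {"fingers": 0.5, "translation": [-8, -2, -5], "roll": 0},
    {"fingers": 0.5, "translation": [-12.7, -3.8, -4], "roll": 0},
    {"fingers": 0.5, "translation": [-12.7, -3.8, -4], "roll": 0},
    {"fingers": 0.5, "translation": [-12.7, -3.8, -4], "roll": 0},
  ],
)

```text
clock: 6.85
eef_pos: [0.4763, 0.1357, 0.2116]
tool_rot: [0.75, 0.661, -0.002, -0.001]
ft_force: [0.2, -0.2, -0.2]
grip_width: 0.0214
```

```bash
python3 - <<'E'
from meas import *
import go
go.delta(.48,.14,.21,83)
c=shot('wrist','w6')
for k in blobs(c,(15,110,90),(30,255,255),300):
    r=cv2.minAreaRect(ray(c,k,.035)[:,:2].astype(np.float32)*1000);print('honey',k.mean(0),np.round(r[0]),np.round(r[1]),r[2])
s=shot('scene','s6')['pixels'];x=cv2.resize(s[130:230,190:300],None,fx=2.5,fy=2.5)
a=c['pixels'];p=np.zeros((384,275,3),np.uint8);p[:250]=x;cv2.imwrite('pics/c6.png',np.hstack([a,p])[:,:,::-1])
E
```

```text
translation [0.47 0.31 0.16] roll -0.2 | clock 6.85 tcp [0.4763 0.1357 0.2116] yaw 82.83 tilt [-0.005 -0.001] F [ 0.2 -0.2 -0.2] w 0.0214 j [ 0.28  0.25 -0.07  1.26  0.    0.4 ]
honey [292.28333333 211.83888889] [519. 165.] [63. 40.] 82.87982177734375
```

View pics/c6.png

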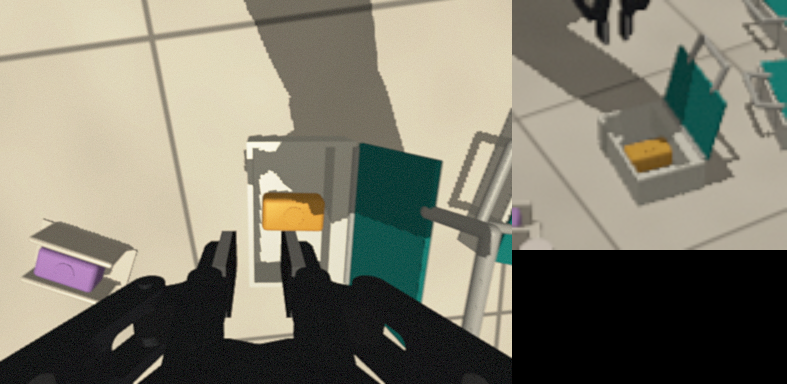

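The image's up direction is the caddy's front. The honey soap is at (293,212), near mid-lane and close to the +y wall. The wall's outer corners are at about (247,138) and (250,287), and the flap stands open.

```bash
python3 - <<'E'
from meas import *
c=load('w6')
p=ray(c,[(247,137),(250,287),(357,141)],.048)[:,:2];print(p)
a=np.radians(-6.9);X=np.array([np.cos(a),np.sin(a)]);Y=np.array([-X[1],X[0]])
for q,(x,y) in zip(p,((-.075,-.043),(.075,-.043),(-.075,.057))): print('origin',q-x*X-y*Y)
print(np.degrees(np.arctan2(*(p[1]-p[0])[::-1])))
for n in('s6',):
  for k in blobs(load(n),(15,110,90),(30,255,255),50):
    if 130<k[:,1].mean()<230:
      r=cv2.minAreaRect(ray(load(n),k,.035)[:,:2].astype(np.float32)*1000);print(n,k.mean(0),r)
E
```

```text
[[0.43756413 0.12928418]
 [0.59196938 0.11155196]
 [0.45366961 0.22861505]]
origin [0.51718681 0.16296248]
origin [0.52267846 0.16325079]
origin [0.52127861 0.16301762]
-6.551267819048441
s6 [244.54166667 191.35416667] ((541.5693969726562, 160.02117919921875), (62.28895950317383, 60.19667434692383), 82.4034423828125)
```

```bash
python3 go.py 0.5632,0.157,0.027,83.2
```

```text
translation [ 2.85  8.08 18.59] roll -0.2 | clock 6.95 tcp [0.4795 0.1384 0.2129] yaw 82.97 tilt [-0.     0.001] F [-1.   0.3 -0. ] w 0.0217 j [ 0.28  0.26 -0.06  1.25  0.    0.4 ]
```

Request:
play_rows(
  motion=[
    {"fingers": 0.29, "translation": [1.5, 4, 2], "roll": 0},
    {"fingers": 0.29, "translation": [2.8, 8.1, 4], "roll": 0},
    {"fingers": 0.29, "translation": [2.8, 8.1, 7], "roll": 0},
    {"fingers": 0.29, "translation": [2.8, 8.1, 10], "roll": 0},
    {"fingers": 0.29, "translation": [2.8, 8.1, 12.5], "roll": 0},
    {"fingers": 0.29, "translation": [2.8, 8.1, 14.5], "roll": 0},
    {"fingers": 0.29, "translation": [2.8, 8.1, 16.5], "roll": 0},
    {"fingers": 0.29, "translation": [2.8, 8.1, 18], "roll": 0},
    {"fingers": 0.29, "translation": [2.8, 8.1, 18.6], "roll": 0},
    {"fingers": 0.29, "translation": [2.8, 8.1, 18.6], "roll": 0},
    {"fingers": 0.29, "translation": [2.8, 8.1, 18.6], "roll": 0},
  ],
)

```text
clock: 7.87
eef_pos: [0.5641, 0.1572, 0.0269]
tool_rot: [0.748, 0.663, 0.0, -0.0]
ft_force: [-0.2, -0.4, 1.5]
grip_width: 0.0306
```

```bash
python3 go.py 0.499,0.1645,0.027,83.2
```

```text
translation [-0.06 -6.55 -0.01] roll -0.1 | clock 7.8667 tcp [0.5641 0.1572 0.0269] yaw 83.09 tilt [0. 0.] F [-0.2 -0.4  1.5] w 0.0306 j [ 0.27  0.58 -0.08  0.91  0.    0.39]
```

Request:
play_rows(
  motion=[
    {"fingers": 0.29, "translation": [0, -0.7, 0], "roll": 0},
    {"fingers": 0.29, "translation": [0, -1.3, 0], "roll": 0},
    {"fingers": 0.29, "translation": [0, -1.9, 0], "roll": 0},
    {"fingers": 0.29, "translation": [0, -2.5, 0], "roll": 0},
    {"fingers": 0.29, "translation": [0, -3.1, 0], "roll": 0},
    {"fingers": 0.29, "translation": [0, -3.7, 0], "roll": 0},
    {"fingers": 0.29, "translation": [0, -4.3, 0], "roll": 0},
    {"fingers": 0.29, "translation": [0, -4.9, 0], "roll": 0},
    {"fingers": 0.29, "translation": [0, -5.4, 0], "roll": 0},
    {"fingers": 0.29, "translation": [0, -5.8, 0], "roll": 0},
    {"fingers": 0.29, "translation": [0, -6.1, 0], "roll": 0},
    {"fingers": 0.29, "translation": [0, -6.1, 0], "roll": 0},
  ],
)

```text
clock: 8.87
eef_pos: [0.5019, 0.1636, 0.0266]
tool_rot: [0.749, 0.663, -0.001, -0.0]
ft_force: [-1.0, 0.3, -0.9]
grip_width: 0.0304
```

Request:
play_rows(
  motion=[
    {"fingers": 0.29, "translation": [0, -0.2, 0], "roll": 0},
    {"fingers": 0.29, "translation": [0, -0.3, 0], "roll": 0},
    {"fingers": 0.29, "translation": [0, -0.3, 0], "roll": 0},
  ],
)

```text
clock: 9.12
eef_pos: [0.4996, 0.1639, 0.0266]
tool_rot: [0.749, 0.663, -0.0, -0.0]
ft_force: [-0.2, 0.2, 0.3]
grip_width: 0.0305
```

Request:
play_rows(
  motion=[
    {"fingers": 0.29, "translation": [0, -0.15, 0], "roll": 0},
    {"fingers": 0.29, "translation": [0, -0.3, 0], "roll": 0},
    {"fingers": 0.29, "translation": [0, -0.3, 0], "roll": 0},
  ],
)

```text
clock: 9.37
eef_pos: [0.4982, 0.1643, 0.0271]
tool_rot: [0.749, 0.663, 0.001, 0.001]
ft_force: [4.2, -1.0, -2.0]
grip_width: 0.0302
```

Request:
play_rows(
  motion=[
    {"fingers": 0.29, "translation": [0, -0.1, 0], "roll": 0},
    {"fingers": 0.29, "translation": [0, -0.2, 0], "roll": 0},
    {"fingers": 0.29, "translation": [0, -0.2, 0], "roll": 0},
  ],
)

```text
clock: 9.62
eef_pos: [0.4983, 0.1643, 0.0276]
tool_rot: [0.749, 0.663, 0.002, 0.003]
ft_force: [7.5, -1.9, -3.7]
grip_width: 0.0304
```

```bash
python3 go.py 0.515,-0.06,0.2,61.5
```

```text
translation [-22.06   4.52 -17.21] roll 21.5 | clock 9.6167 tcp [0.4983 0.1643 0.0276] yaw 82.98 tilt [ 0.007 -0.001] F [ 7.5 -1.9 -3.7] w 0.0304 j [ 0.32  0.48 -0.26  0.82 -0.    0.44]
```

Request:
play_rows(
  motion=[
    {"fingers": 0.29, "translation": [0, 0.7, 0], "roll": 0},
    {"fingers": 0.29, "translation": [0, 1.2, 0], "roll": 0},
    {"fingers": 0.29, "translation": [0, 1.2, -3], "roll": 0},
    {"fingers": 0.29, "translation": [0, 1.2, -7], "roll": 0},
    {"fingers": 0.29, "translation": [0, 1.2, -11], "roll": 0},
    {"fingers": -0.5, "translation": [-3, 2, -14], "roll": 7},
    {"fingers": -1, "translation": [-7, 3, -16], "roll": 14},
    {"fingers": -1, "translation": [-11, 4, -17.2], "roll": 21.5},
    {"fingers": -1, "translation": [-15, 4.5, -17.2], "roll": 21.5},
    {"fingers": -1, "translation": [-19, 4.5, -17.2], "roll": 21.5},
    {"fingers": -1, "translation": [-22, 4.5, -17.2], "roll": 21.5},
    {"fingers": -1, "translation": [-22, 4.5, -17.2], "roll": 21.5},
    {"fingers": -1, "translation": [-22, 4.5, -17.2], "roll": 21.5},
  ],
)

```text
clock: 10.7
eef_pos: [0.512, -0.0609, 0.1985]
tool_rot: [0.86, 0.51, -0.001, -0.001]
ft_force: [0.3, 0.8, 0.1]
grip_width: 0.085
```

```bash
python3 - <<'E'
from meas import *
import go
c=shot('wrist','w7');s=shot('scene','s7');d=shot('side','d7')
for n,cc in(('w',c),('s',s),('d',d)):
  for k in blobs(cc,(125,50,60),(150,255,255),50):
    r=cv2.minAreaRect(ray(cc,k,.04)[:,:2].astype(np.float32)*1000);print(n,k.mean(0),np.round(r[0],1),np.round(r[1]),r[2])
go.delta(.515,-.06,.2,61.5)
x=cv2.resize(s['pixels'][150:230,210:285],None,fx=3.6,fy=3.6);p=np.zeros((384,270,3),np.uint8);p[:288]=x
cv2.imwrite('pics/c7.png',np.hstack([c['pixels'],p])[:,:,::-1])
E
```

```text
w [260.82795699 221.72580645] [551.  -80.7] [62. 36.] 61.31539535522461
s [182.5625     216.89583333] [559.  -83.8] [61. 33.] 65.18310546875
d [276.44067797 245.83050847] [547.5 -99.3] [85. 36.] 62.78730010986328
translation [-0.04  0.28 -0.15] roll 0.1 | clock 10.85 tcp [ 0.5127 -0.0583  0.1985] yaw 61.58 tilt [-0.001  0.001] F [-1.6 -0.2 -0.3] w 0.0853 j [-0.11  0.3  -0.04  1.23  0.    0.38]
```

View pics/c7.png

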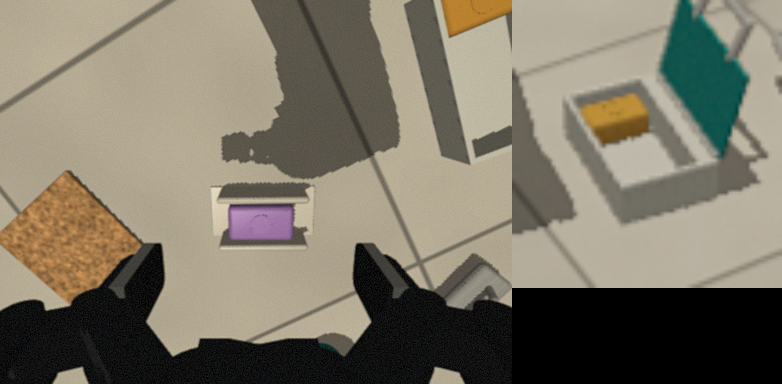

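The older soap is against the front wall. The lavender soap is at (0.551,-0.081), long axis at 61.4°. The bottle's distance needs a check before I descend.

```bash
python3 - <<'E'
from meas import *
import go
print('bottle base approx',ray(load('d0'),[(352,249)],0),ray(load('s0'),[(202,276)],0))
go.delta(.5515,-.081,.026,61.4)
E
```

```text
bottle base approx [[ 0.7645551  -0.12723592  0.        ]] [[ 0.77930142 -0.12267922  0.        ]]
translation [-0.15  4.52 17.25] roll 0.2 | clock 10.85 tcp [ 0.5127 -0.0583  0.1985] yaw 61.58 tilt [-0.001  0.001] F [-1.6 -0.2 -0.3] w 0.0853 j [-0.11  0.3  -0.04  1.23  0.    0.38]
```

Request:
play_rows(
  motion=[
    {"fingers": -1, "translation": [-0.1, 4, 2], "roll": 0},
    {"fingers": -1, "translation": [-0.1, 4.5, 6], "roll": 0},
    {"fingers": -1, "translation": [-0.1, 4.5, 10], "roll": 0},
    {"fingers": -1, "translation": [-0.1, 4.5, 13], "roll": 0},
    {"fingers": -1, "translation": [-0.1, 4.5, 15.5], "roll": 0},
    {"fingers": -1, "translation": [-0.1, 4.5, 17], "roll": 0},
    {"fingers": -1, "translation": [-0.1, 4.5, 17.2], "roll": 0},
    {"fingers": -1, "translation": [-0.1, 4.5, 17.2], "roll": 0},
    {"fingers": 1, "translation": [-0.1, 4.5, 17.2], "roll": 0},
    {"fingers": 1, "translation": [-0.1, 4.5, 17.2], "roll": 0},
    {"fingers": 1, "translation": [-0.1, 4.5, 17.2], "roll": 0},
    {"fingers": 1, "translation": [-0.1, 4.5, 17.2], "roll": 0},
    {"fingers": 1, "translation": [-0.1, 4.5, 17.2], "roll": 0},
    {"fingers": 1, "translation": [-0.1, 4.5, 17.2], "roll": 0},
  ],
)

```text
clock: 12.02
eef_pos: [0.5537, -0.0816, 0.0289]
tool_rot: [0.859, 0.512, 0.002, 0.001]
ft_force: [0.6, 0.8, 6.7]
grip_width: 0.0626
```

Request:
play_rows(
  motion=[
    {"fingers": 1, "translation": [0, 0, -0.5], "roll": 0},
    {"fingers": 1, "translation": [0, 0, -1.2], "roll": 0},
    {"fingers": 1, "translation": [0, 0, -2.5], "roll": 0},
    {"fingers": 1, "translation": [0, 0, -4], "roll": 0},
    {"fingers": 1, "translation": [0, 0, -6], "roll": 0},
    {"fingers": 1, "translation": [0, 0, -7], "roll": 0},
    {"fingers": 1, "translation": [0, 0, -7], "roll": 0},
  ],
)

```text
clock: 12.6
eef_pos: [0.5539, -0.082, 0.0998]
tool_rot: [0.859, 0.511, 0.002, 0.002]
ft_force: [0.2, 0.6, -0.7]
grip_width: 0.0628
```

```bash
python3 - <<'E'
from meas import *
import go
for n in('scene','side'):
  cc=shot(n,n[0]+'8')
  for k in blobs(cc,(125,50,60),(150,255,255),20): print(n,k.mean(0),k.min(0),k.max(0))
go.delta(.489,-.284,.096,61.4)
go.delta(.489,-.284,.096,11.2)
go.delta(.489,-.284,.096,101.2)
E
```

```text
scene [181.08474576 203.30508475] [171 197] [191 209]
side [281.38095238 226.52380952] [279 217] [284 237]
translation [-20.79   4.11   0.09] roll 0.1 | clock 12.7 tcp [ 0.552  -0.0817  0.0969] yaw 61.51 tilt [ 0.001 -0.   ] F [-0.1  0.6 -1.5] w 0.0626 j [-0.15  0.46 -0.08  1.03 -0.    0.35]
translation [-20.79   4.11   0.09] roll 50.3 | clock 12.7 tcp [ 0.552  -0.0817  0.0969] yaw 61.51 tilt [ 0.001 -0.   ] F [-0.1  0.6 -1.5] w 0.0626 j [-0.15  0.46 -0.08  1.03 -0.    0.35]
translation [-20.79   4.11   0.09] roll -39.7 | clock 12.7 tcp [ 0.552  -0.0817  0.0969] yaw 61.51 tilt [ 0.001 -0.   ] F [-0.1  0.6 -1.5] w 0.0626 j [-0.15  0.46 -0.08  1.03 -0.    0.35]
```

Request:
play_rows(
  motion=[
    {"fingers": 1, "translation": [-4, 0.8, 0], "roll": 0},
    {"fingers": 1, "translation": [-8, 1.6, 0], "roll": 0},
    {"fingers": 1, "translation": [-12, 2.4, 0], "roll": 0},
    {"fingers": 1, "translation": [-16, 3.2, 0], "roll": 0},
    {"fingers": 1, "translation": [-19, 3.8, 0], "roll": 0},
    {"fingers": 1, "translation": [-20.8, 4.1, 1], "roll": 0},
    {"fingers": 1, "translation": [-20.8, 4.1, 3], "roll": 0},
    {"fingers": 1, "translation": [-20.8, 4.1, 5], "roll": 0},
    {"fingers": 1, "translation": [-20.8, 4.1, 6.4], "roll": 0},
    {"fingers": 1, "translation": [-20.8, 4.1, 7], "roll": 0},
    {"fingers": 1, "translation": [-20.8, 4.1, 7], "roll": 0},
  ],
)

```text
clock: 13.62
eef_pos: [0.487, -0.2833, 0.0255]
tool_rot: [0.859, 0.511, -0.001, -0.002]
ft_force: [0.8, 0.2, -1.1]
grip_width: 0.0629
```

Request:
play_rows(
  motion=[
    {"fingers": 1, "translation": [0, 0, 0.2], "roll": 0},
    {"fingers": 1, "translation": [0, 0, 0.3], "roll": 0},
    {"fingers": 1, "translation": [0, 0, 0.3], "roll": 0},
  ],
)

```text
clock: 13.87
eef_pos: [0.4879, -0.2837, 0.0249]
tool_rot: [0.859, 0.511, -0.0, -0.001]
ft_force: [-5.2, 2.4, 12.6]
grip_width: 0.0632
```

Request:
play_rows(
  motion=[
    {"fingers": -1, "translation": [0, 0, 0], "roll": 0},
    {"fingers": -1, "translation": [0, 0, 0], "roll": 0},
    {"fingers": -1, "translation": [0, 0, 0], "roll": 0},
    {"fingers": -1, "translation": [0, 0, -1], "roll": 0},
    {"fingers": -1, "translation": [0, 0, -4], "roll": 0},
    {"fingers": -1, "translation": [0, 0, -8], "roll": 7},
    {"fingers": -1, "translation": [1, 0, -12], "roll": 14},
    {"fingers": -1, "translation": [2, 0, -14], "roll": 21},
    {"fingers": -1, "translation": [3, 0, -14], "roll": 28},
    {"fingers": -1, "translation": [4, 0, -14], "roll": 35},
    {"fingers": -1, "translation": [4, 0, -14], "roll": 42},
    {"fingers": -1, "translation": [4, 0, -14], "roll": 49},
    {"fingers": -1, "translation": [4, 0, -14], "roll": 56},
    {"fingers": -1, "translation": [4, 0, -14], "roll": 63},
    {"fingers": -1, "translation": [4, 0, -14], "roll": 70},
    {"fingers": -1, "translation": [4, 0, -14], "roll": 77},
    {"fingers": -1, "translation": [4, 0, -14], "roll": 84},
    {"fingers": -1, "translation": [4, 0, -14], "roll": 90},
    {"fingers": -1, "translation": [4, 0, -14], "roll": 90},
  ],
)

```text
clock: 15.45
eef_pos: [0.5079, -0.2488, 0.1642]
tool_rot: [0.969, -0.247, 0.0, -0.0]
ft_force: [0.6, 0.7, -0.6]
grip_width: 0.0855
```

```bash
python3 - <<'E'
from meas import *
import go
for n in('wrist','scene','side'):
  cc=shot(n,n[0]+'9')
  for k in blobs(cc,(125,50,60),(150,255,255),50):
    r=cv2.minAreaRect(ray(cc,k,.036)[:,:2].astype(np.float32)*1000);print(n,k.mean(0),np.round(r[0],1),np.round(r[1]),r[2])
go.delta(.488,-.2837,.026,-28.5)
E
```

```text
wrist [257.19902913 224.90776699] [ 489.4 -280.9] [67. 34.] 61.78483581542969
scene [116.4137931 229.5      ] [ 506.8 -286.9] [67. 49.] 60.76933670043945
side [275.56338028 305.64788732] [ 485.1 -296.6] [80. 35.] 61.827728271484375
translation [-0.1   4.02 13.8 ] roll 0.2 | clock 15.6 tcp [ 0.5079 -0.2488  0.164 ] yaw -28.34 tilt [ 0. -0.] F [-0.2  0.3  0.1] w 0.0852 j [-0.46  0.42  0.04  1.19  0.    1.61]
```

Request:
play_rows(
  motion=[
    {"fingers": -0.5, "translation": [-0.1, 4, 3], "roll": 0},
    {"fingers": -0.5, "translation": [-0.1, 4, 6], "roll": 0},
    {"fingers": -0.5, "translation": [-0.1, 4, 9], "roll": 0},
    {"fingers": -0.5, "translation": [-0.1, 4, 11.5], "roll": 0},
    {"fingers": -0.5, "translation": [-0.1, 4, 13], "roll": 0},
    {"fingers": -0.5, "translation": [-0.1, 4, 13.5], "roll": 0},
    {"fingers": -0.5, "translation": [-0.1, 4, 13.5], "roll": 0},
    {"fingers": 1, "translation": [-0.1, 4, 13.5], "roll": 0},
    {"fingers": 1, "translation": [-0.1, 4, 13.5], "roll": 0},
    {"fingers": 1, "translation": [-0.1, 4, 13.5], "roll": 0},
    {"fingers": 1, "translation": [-0.1, 4, 13.5], "roll": 0},
    {"fingers": 1, "translation": [-0.1, 4, 13.5], "roll": 0},
    {"fingers": 1, "translation": [-0.1, 4, 13.5], "roll": 0},
    {"fingers": 1, "translation": [-0.1, 4, 13.5], "roll": 0},
  ],
)

```text
clock: 16.77
eef_pos: [0.4894, -0.2843, 0.0308]
tool_rot: [0.969, -0.246, 0.002, 0.001]
ft_force: [-0.1, -0.1, 6.4]
grip_width: 0.0352
```

Request:
play_rows(
  motion=[
    {"fingers": 1, "translation": [0, 0, -1], "roll": 0},
    {"fingers": 1, "translation": [0, 0, -3], "roll": 0},
    {"fingers": 1, "translation": [0, 0, -6], "roll": 0},
    {"fingers": 1, "translation": [0, 0, -9], "roll": 0},
    {"fingers": 1, "translation": [0, 0, -12], "roll": 0},
    {"fingers": 1, "translation": [0, 0, -12], "roll": 0},
  ],
)

```text
clock: 17.27
eef_pos: [0.4912, -0.2854, 0.1562]
tool_rot: [0.969, -0.246, 0.006, 0.002]
ft_force: [1.4, -0.3, -0.4]
grip_width: 0.0347
```

```bash
python3 - <<'E'
import go
import numpy as np
a=np.radians(-6.8);X=np.array([np.cos(a),np.sin(a)]);O=np.array([.5215,.162])
p=O+.014*X;print(p)
go.delta(*p,.15,-6.8)
go.delta(*p,.03,-6.8)
E
```

```text
[0.53540152 0.16034234]
translation [-17.38 -41.29   0.4 ] roll -21.7 | clock 17.2667 tcp [ 0.4912 -0.2854  0.1562] yaw -28.48 tilt [ 0.01  -0.006] F [ 1.4 -0.3 -0.4] w 0.0347 j [-0.53  0.42  0.02  1.16 -0.    1.54]
translation [-17.52 -41.3   12.4 ] roll -21.7 | clock 17.2667 tcp [ 0.4912 -0.2854  0.1562] yaw -28.48 tilt [ 0.01  -0.006] F [ 1.4 -0.3 -0.4] w 0.0347 j [-0.53  0.42  0.02  1.16 -0.    1.54]
```

Request:
play_rows(
  motion=[
    {"fingers": 1, "translation": [-1, -2.2, -0.5], "roll": -7},
    {"fingers": 1, "translation": [-2, -4.4, -1], "roll": -14},
    {"fingers": 1, "translation": [-3, -6.6, -1], "roll": -21},
    {"fingers": 1, "translation": [-4, -8.8, -1], "roll": -28},
    {"fingers": 1, "translation": [-5, -11, -1], "roll": -35},
    {"fingers": 1, "translation": [-6, -13.2, -1], "roll": -42},
    {"fingers": 1, "translation": [-7, -15.4, -1], "roll": -49},
    {"fingers": 1, "translation": [-8, -17.6, -1], "roll": -56},
    {"fingers": 1, "translation": [-9, -19.8, -1], "roll": -63},
    {"fingers": 1, "translation": [-10, -22, -1], "roll": -70},
    {"fingers": 1, "translation": [-11, -24.2, -1], "roll": -77},
    {"fingers": 1, "translation": [-12, -26.4, -1], "roll": -84},
    {"fingers": 1, "translation": [-13, -28.6, -1], "roll": -91},
    {"fingers": 1, "translation": [-13.5, -30.5, -1], "roll": -98},
    {"fingers": 1, "translation": [-14, -32, -1], "roll": -105},
    {"fingers": 1, "translation": [-14.5, -33.5, -1], "roll": -112},
    {"fingers": 1, "translation": [-15, -35, -1], "roll": -119},
    {"fingers": 1, "translation": [-15.5, -36.5, -1], "roll": -126},
    {"fingers": 1, "translation": [-16, -38, -1], "roll": -133},
    {"fingers": 1, "translation": [-16, -38, -1], "roll": -140},
  ],
)

```text
clock: 18.93
eef_pos: [0.5286, 0.1294, 0.1588]
tool_rot: [0.559, 0.829, 0.001, -0.0]
ft_force: [-0.3, -0.3, -1.2]
grip_width: 0.0348
```

```bash
python3 go.py 0.5354,0.1603,0.155,173.2
```

```text
translation [2.61 1.79 0.39] roll -61.2 | clock 18.9333 tcp [0.5286 0.1294 0.1588] yaw 112.04 tilt [0.    0.001] F [-0.3 -0.3 -1.2] w 0.0348 j [ 0.24  0.38 -0.03  1.16  0.   -0.15]
```

Request:
play_rows(
  motion=[
    {"fingers": 1, "translation": [0.5, 0.4, 0], "roll": -7},
    {"fingers": 1, "translation": [1, 0.8, 0], "roll": -14},
    {"fingers": 1, "translation": [1.5, 1.2, 0], "roll": -21},
    {"fingers": 1, "translation": [2, 1.6, 0], "roll": -28},
    {"fingers": 1, "translation": [2.6, 1.8, 0], "roll": -35},
    {"fingers": 1, "translation": [2.6, 1.8, 0], "roll": -42},
    {"fingers": 1, "translation": [2.6, 1.8, 0.4], "roll": -49},
    {"fingers": 1, "translation": [2.6, 1.8, 0.4], "roll": -56},
    {"fingers": 1, "translation": [2.6, 1.8, 0.4], "roll": -61.2},
    {"fingers": 1, "translation": [2.6, 1.8, 0.4], "roll": -61.2},
    {"fingers": 1, "translation": [2.6, 1.8, 0.4], "roll": -61.2},
  ],
)

```text
clock: 19.85
eef_pos: [0.5354, 0.1575, 0.1548]
tool_rot: [0.065, 0.998, -0.0, -0.0]
ft_force: [0.8, -0.0, -0.1]
grip_width: 0.0348
```

```bash
python3 - <<'E'
from meas import *
import go
c=shot('wrist','w10');s=shot('side','d10')['pixels']
go.delta(.5354,.1603,.03,173.2)
x=cv2.resize(s[110:220,210:310],None,fx=2.7,fy=2.7);p=np.zeros((384,270,3),np.uint8);p[:297]=x
cv2.imwrite('pics/c10.png',np.hstack([c['pixels'],p])[:,:,::-1])
E
```

```text
translation [ 0.05  0.27 12.48] roll -0.6 | clock 19.95 tcp [0.5356 0.1575 0.1548] yaw 172.62 tilt [-0. -0.] F [ 0.2 -0.5 -1.2] w 0.0349 j [ 0.29  0.41  0.    1.16 -0.   -1.16]
```

View pics/c10.png

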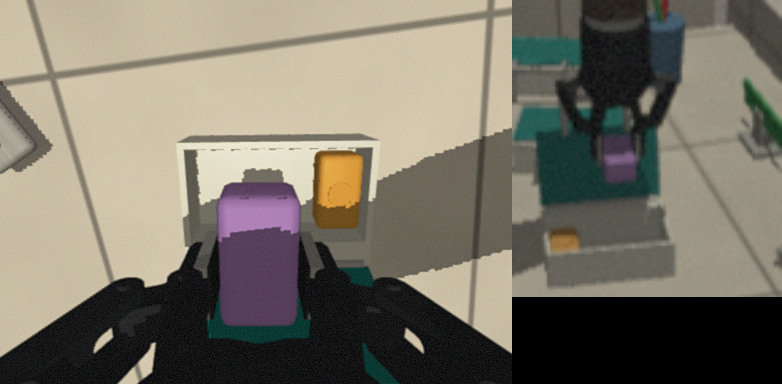

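The lavender soap is held level and nearly parallel to the lane. The honey soap is at the front, at (338,190). The lane's -y wall outer corners are at (179,142) and (378,138). I'll check the fit numerically.

```bash
python3 - <<'E'
from meas import *
c=load('w10');a=np.radians(-6.8);X=np.array([np.cos(a),np.sin(a)]);Y=np.array([-X[1],X[0]])
p=ray(c,[(179,142),(378,138)],.048)[:,:2]
print('O',p[0]-.075*X+.043*Y,p[1]+.075*X+.043*Y,np.degrees(np.arctan2(*(p[0]-p[1])[::-1])))
O=np.array([.5215,.162])
q=ray(c,[(224,184),(294,184),(225,324),(296,323)],.16)[:,:2]-O;print('lav corners caddy mm',np.round(np.c_[q@X,q@Y]*1e3,1))
for k in blobs(c,(125,40,40),(160,255,255),300):
    r=cv2.minAreaRect(ray(c,k,.16)[:,:2].astype(np.float32)*1000);print('lav',r)
for k in blobs(c,(12,110,60),(30,255,255),300):
    r=cv2.minAreaRect(ray(c,k,.035)[:,:2].astype(np.float32)*1000);d=np.array(r[0])/1e3-O;print('honey',r,d@X,d@Y)
E
```

```text
O [0.51850251 0.16179735] [0.52170351 0.16002002] -6.25843918341492
lav corners caddy mm [[ 27.5 -40.7]
 [ -0.7 -40.4]
 [ 29.7  26. ]
 [ -3.   25.8]]
lav ((534.4660034179688, 153.0414581298828), (68.15978240966797, 35.21333694458008), 82.66165161132812)
honey ((471.8966979980469, 166.8848876953125), (65.28649139404297, 38.774566650390625), 83.08353424072266) -0.049832758063987924 -0.0010227028057176928
```

Request:
play_rows(
  motion=[
    {"fingers": 1, "translation": [0, 0.5, 1], "roll": -0.5},
    {"fingers": 1, "translation": [0, 0.5, 3], "roll": -0.5},
    {"fingers": 1, "translation": [0, 0.5, 5], "roll": -0.5},
    {"fingers": 1, "translation": [0, 0.5, 6.5], "roll": -0.5},
    {"fingers": 1, "translation": [0, 0.5, 7.2], "roll": -0.5},
    {"fingers": 1, "translation": [0, 0.5, 7.2], "roll": -0.5},
    {"fingers": 1, "translation": [0, 0.5, 7.8], "roll": -0.5},
    {"fingers": 1, "translation": [0, 0.5, 8.4], "roll": -0.5},
    {"fingers": 1, "translation": [0, 0.5, 9], "roll": -0.5},
    {"fingers": 1, "translation": [0, 0.5, 9.6], "roll": -0.5},
    {"fingers": 1, "translation": [0, 0.5, 10.2], "roll": -0.5},
    {"fingers": 1, "translation": [0, 0.5, 10.2], "roll": -0.5},
  ],
)

```text
clock: 20.95
eef_pos: [0.5355, 0.1622, 0.0515]
tool_rot: [0.059, 0.998, -0.0, -0.001]
ft_force: [-0.8, 0.1, -1.2]
grip_width: 0.0346
```

Request:
play_rows(
  motion=[
    {"fingers": 1, "translation": [0, 0, 0.6], "roll": 0},
    {"fingers": 1, "translation": [0, 0, 1.2], "roll": 0},
    {"fingers": 1, "translation": [0, 0, 1.7], "roll": 0},
    {"fingers": 1, "translation": [0, 0, 2.0], "roll": 0},
    {"fingers": 1, "translation": [0, 0, 2.0], "roll": 0},
  ],
)

```text
clock: 21.37
eef_pos: [0.5356, 0.1623, 0.0318]
tool_rot: [0.059, 0.998, -0.0, -0.001]
ft_force: [0.1, -0.7, -0.5]
grip_width: 0.0348
```

Request:
play_rows(
  motion=[
    {"fingers": 1, "translation": [0, 0, 0.1], "roll": 0},
    {"fingers": 1, "translation": [0, 0, 0.2], "roll": 0},
    {"fingers": 1, "translation": [0, 0, 0.2], "roll": 0},
  ],
)

```text
clock: 21.62
eef_pos: [0.5365, 0.1626, 0.0309]
tool_rot: [0.059, 0.998, 0.0, 0.0]
ft_force: [0.4, -0.3, -0.6]
grip_width: 0.0348
```

Request:
play_rows(
  motion=[
    {"fingers": 1, "translation": [0, 0, 0.1], "roll": 0},
    {"fingers": 1, "translation": [0, 0, 0.15], "roll": 0},
    {"fingers": 1, "translation": [0, 0, 0.15], "roll": 0},
  ],
)

```text
clock: 21.87
eef_pos: [0.5366, 0.1626, 0.0298]
tool_rot: [0.059, 0.998, 0.0, 0.0]
ft_force: [-0.6, -0.0, 2.9]
grip_width: 0.0348
```

Request:
play_rows(
  motion=[
    {"fingers": 1, "translation": [0, 0, 0.1], "roll": 0},
    {"fingers": 1, "translation": [0, 0, 0.1], "roll": 0},
  ],
)

```text
clock: 22.03
eef_pos: [0.5367, 0.1626, 0.0298]
tool_rot: [0.059, 0.998, 0.0, 0.001]
ft_force: [-2.4, -1.6, 8.4]
grip_width: 0.0345
```

Request:
play_rows(
  motion=[
    {"fingers": -0.15, "translation": [0, 0, -0.1], "roll": 0},
    {"fingers": -0.15, "translation": [0, 0, -0.1], "roll": 0},
    {"fingers": -0.15, "translation": [0, 0, -0.1], "roll": 0},
    {"fingers": -0.15, "translation": [0, 0, -0.1], "roll": 0},
    {"fingers": -0.15, "translation": [0, 0, -1], "roll": 0},
    {"fingers": -0.15, "translation": [0, 0, -3], "roll": 0},
    {"fingers": -0.15, "translation": [0, 0, -6], "roll": 0},
    {"fingers": -0.15, "translation": [0, 0, -10], "roll": 0},
    {"fingers": -0.15, "translation": [0, -2, -14], "roll": 0},
    {"fingers": -0.15, "translation": [0, -4, -18], "roll": 0},
    {"fingers": -0.15, "translation": [0, -4, -18], "roll": 0},
    {"fingers": -0.15, "translation": [0, -4, -18], "roll": 0},
  ],
)

```text
clock: 23.03
eef_pos: [0.5338, 0.1223, 0.2128]
tool_rot: [0.06, 0.998, 0.001, 0.004]
ft_force: [0.0, 0.6, -1.3]
grip_width: 0.0489
```

```bash
python3 - <<'E'
from meas import *
import go
c=shot('wrist','w11');s=shot('scene','s11')['pixels']
a=np.radians(-6.8);X=np.array([np.cos(a),np.sin(a)]);Y=np.array([-X[1],X[0]]);O=np.array([.5215,.162])
for nm,lo,hi in(('lav',(125,40,40),(160,255,255)),('honey',(12,110,60),(30,255,255))):
  for k in blobs(c,lo,hi,300):
    r=cv2.minAreaRect(ray(c,k,.035)[:,:2].astype(np.float32)*1000);d=np.array(r[0])/1e3-O;print(nm,np.round(r[1]),r[2],d@X,d@Y)
go.delta(.5336,.2612,.21,83)
go.delta(.5336,.2612,.172,83)
x=cv2.resize(s[130:220,200:290],None,fx=3,fy=3);p=np.zeros((384,270,3),np.uint8);p[:270]=x
cv2.imwrite('pics/c11.png',np.hstack([c['pixels'],p])[:,:,::-1])
E
```

```text
lav [65. 35.] 83.32218933105469 0.014155889921958629 -0.0016029388076359554
honey [64. 38.] 82.9366455078125 -0.05060417652592714 -0.0017314850109034405
translation [ 1.43 13.77 -0.18] roll -89.8 | clock 23.1333 tcp [0.5314 0.1228 0.2082] yaw 173.2 tilt [0. 0.] F [-0.9  0.7 -0.3] w 0.0492 j [ 0.23  0.35  0.06  1.28  0.   -1.23]
translation [ 1.43 13.77  3.62] roll -89.8 | clock 23.1333 tcp [0.5314 0.1228 0.2082] yaw 173.2 tilt [0. 0.] F [-0.9  0.7 -0.3] w 0.0492 j [ 0.23  0.35  0.06  1.28  0.   -1.23]
```

View pics/c11.png

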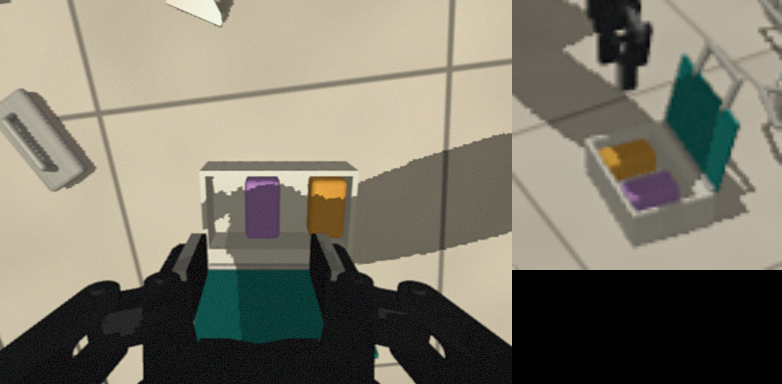

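Both soaps lie flat and crosswise: honey at caddy x -51 mm, lavender at +14 mm. Now I'll regrip the handle and close the flap.

Request:
play_rows(
  motion=[
    {"fingers": 0.53, "translation": [0, 0, -1.5], "roll": 7},
    {"fingers": 0.53, "translation": [0, 1, -1.5], "roll": 14},
    {"fingers": 0.53, "translation": [0, 2, -1.5], "roll": 21},
    {"fingers": 0.53, "translation": [0.5, 3, -1.5], "roll": 28},
    {"fingers": 0.53, "translation": [1, 5, -1.5], "roll": 35},
    {"fingers": 0.53, "translation": [1.4, 7, -1.5], "roll": 42},
    {"fingers": 0.53, "translation": [1.4, 9, -1.5], "roll": 49},
    {"fingers": 0.53, "translation": [1.4, 11, -1.5], "roll": 56},
    {"fingers": 0.53, "translation": [1.4, 13, -1.5], "roll": 63},
    {"fingers": 0.53, "translation": [1.4, 13.8, -1.5], "roll": 70},
    {"fingers": 0.53, "translation": [1.4, 13.8, -1.5], "roll": 77},
    {"fingers": 0.53, "translation": [1.4, 13.8, -1.5], "roll": 84},
    {"fingers": 0.53, "translation": [1.4, 13.8, -1.5], "roll": 90},
    {"fingers": 0.53, "translation": [1.4, 13.8, -1], "roll": 90},
    {"fingers": 0.53, "translation": [1.4, 13.8, -1], "roll": 90},
  ],
)

```text
clock: 24.38
eef_pos: [0.5326, 0.2615, 0.215]
tool_rot: [0.746, 0.665, -0.003, -0.001]
ft_force: [-1.8, 0.8, -0.3]
grip_width: 0.0201
```

```bash
python3 go.py 0.5336,0.2612,0.172,83.1
```

```text
translation [-0.    0.13  4.3 ] roll 0.3 | clock 24.3833 tcp [0.5326 0.2615 0.215 ] yaw 83.42 tilt [-0.005 -0.002] F [-1.8  0.8 -0.3] w 0.0201 j [0.46 0.44 0.22 1.35 0.   0.57]
```

Request:
play_rows(
  motion=[
    {"fingers": 0.53, "translation": [0, 0.1, 1.5], "roll": 0.2},
    {"fingers": 0.53, "translation": [0, 0.1, 3], "roll": 0.2},
    {"fingers": 0.53, "translation": [0, 0.1, 4.3], "roll": 0.2},
    {"fingers": 0.53, "translation": [0, 0.1, 4.3], "roll": 0.2},
    {"fingers": 1, "translation": [0, 0.1, 4.3], "roll": 0.2},
    {"fingers": 1, "translation": [0, 0.1, 4.3], "roll": 0.2},
    {"fingers": 1, "translation": [0, 0.1, 4.3], "roll": 0.2},
    {"fingers": 1, "translation": [0, 0.1, 4.3], "roll": 0.2},
    {"fingers": 1, "translation": [0, 0.1, 4.3], "roll": 0.2},
  ],
)

```text
clock: 25.13
eef_pos: [0.5338, 0.2606, 0.174]
tool_rot: [0.749, 0.663, -0.002, -0.0]
ft_force: [-1.7, -2.4, -10.7]
grip_width: 0.0075
```

```bash
python3 - <<'E'
import go,numpy as np
go.delta(.5336,.2612,.172,83.1)
# arc backward: model hinge y 57,z48, offset: tool z = bar z + const ; start angle f0
t0=np.arctan2(12,130)
y0=-13.06*np.cos(t0+1.80);z0=13.06*np.sin(t0+1.80)
for f in np.arange(1.8,-.01,-.1):
    print(round(f,2),np.round([-13.06*np.cos(t0+f)-y0,-(13.06*np.sin(t0+f)-z0)],2))
E
```

```text
translation [ 0.06 -0.03  0.2 ] roll -0.1 | clock 25.1333 tcp [0.5338 0.2606 0.174 ] yaw 83.03 tilt [-0.003 -0.002] F [ -1.7  -2.4 -10.7] w 0.0075 j [ 0.45  0.47  0.14  1.25 -0.    0.58]
1.8 [ 0. -0.]
1.7 [-1.26 -0.35]
1.6 [-2.54 -0.57]
1.5 [-3.85 -0.67]
1.4 [-5.15 -0.63]
1.3 [-6.45 -0.46]
1.2 [-7.72 -0.16]
1.1 [-8.95  0.26]
1.0 [-10.14   0.8 ]
0.9 [-11.27   1.46]
0.8 [-12.32   2.23]
0.7 [-13.3   3.1]
0.6 [-14.18   4.06]
0.5 [-14.96   5.1 ]
0.4 [-15.63   6.22]
0.3 [-16.19   7.4 ]
0.2 [-16.63   8.63]
0.1 [-16.94   9.9 ]
-0.0 [-17.13  11.19]
```

Request:
play_rows(
  motion=[
    {"fingers": 1, "translation": [-0.6, 0, -0.1], "roll": 0},
    {"fingers": 1, "translation": [-1.26, 0, -0.25], "roll": 0},
    {"fingers": 1, "translation": [-1.9, 0, -0.38], "roll": 0},
    {"fingers": 1, "translation": [-2.54, 0, -0.47], "roll": 0},
    {"fingers": 1, "translation": [-3.2, 0, -0.54], "roll": 0},
    {"fingers": 1, "translation": [-3.85, 0, -0.57], "roll": 0},
    {"fingers": 1, "translation": [-4.5, 0, -0.57], "roll": 0},
    {"fingers": 1, "translation": [-5.15, 0, -0.53], "roll": 0},
    {"fingers": 1, "translation": [-5.8, 0, -0.46], "roll": 0},
    {"fingers": 1, "translation": [-6.45, 0, -0.36], "roll": 0},
    {"fingers": 1, "translation": [-7.1, 0, -0.22], "roll": 0},
    {"fingers": 1, "translation": [-7.72, 0, -0.06], "roll": 0},
    {"fingers": 1, "translation": [-8.34, 0, 0.14], "roll": 0},
    {"fingers": 1, "translation": [-8.95, 0, 0.36], "roll": 0},
    {"fingers": 1, "translation": [-8.95, 0, 0.36], "roll": 0},
  ],
)

```text
clock: 26.38
eef_pos: [0.5236, 0.1717, 0.175]
tool_rot: [0.749, 0.663, 0.001, 0.0]
ft_force: [-8.7, -0.3, 4.4]
grip_width: 0.0072
```

Request:
play_rows(
  motion=[
    {"fingers": 1, "translation": [-0.6, 0, 0.25], "roll": 0},
    {"fingers": 1, "translation": [-1.19, 0, 0.54], "roll": 0},
    {"fingers": 1, "translation": [-2.32, 0, 1.2], "roll": 0},
    {"fingers": 1, "translation": [-3.37, 0, 1.97], "roll": 0},
    {"fingers": 1, "translation": [-4.35, 0, 2.84], "roll": 0},
    {"fingers": 1, "translation": [-5.23, 0, 3.8], "roll": 0},
    {"fingers": 1, "translation": [-6.01, 0, 4.84], "roll": 0},
    {"fingers": 1, "translation": [-6.68, 0, 5.96], "roll": 0},
    {"fingers": 1, "translation": [-7.24, 0, 7.14], "roll": 0},
    {"fingers": 1, "translation": [-7.68, 0, 8.37], "roll": 0},
    {"fingers": 1, "translation": [-7.68, 0, 8.37], "roll": 0},
  ],
)

```text
clock: 27.3
eef_pos: [0.5166, 0.0946, 0.0889]
tool_rot: [0.75, 0.662, 0.001, 0.002]
ft_force: [-2.2, -1.5, -1.4]
grip_width: 0.0071
```

Request:
play_rows(
  motion=[
    {"fingers": 1, "translation": [-0.2, 0, 0.8], "roll": 0},
    {"fingers": 1, "translation": [-0.35, 0, 1.6], "roll": 0},
    {"fingers": 1, "translation": [-0.45, 0, 2.3], "roll": 0},
    {"fingers": 1, "translation": [-0.5, 0, 2.8], "roll": 0},
    {"fingers": 1, "translation": [-0.5, 0, 3.0], "roll": 0},
    {"fingers": 1, "translation": [-0.5, 0, 3.1], "roll": 0},
    {"fingers": 1, "translation": [-0.5, 0, 3.1], "roll": 0},
  ],
)

```text
clock: 27.88
eef_pos: [0.5163, 0.0893, 0.0609]
tool_rot: [0.75, 0.662, 0.001, 0.003]
ft_force: [-5.2, -5.9, 12.8]
grip_width: 0.0072
```

Request:
play_rows(
  motion=[
    {"fingers": 1, "translation": [0, 0, 0.15], "roll": 0},
    {"fingers": 1, "translation": [0, 0, 0.25], "roll": 0},
    {"fingers": 1, "translation": [0, 0, 0.25], "roll": 0},
  ],
)

```text
clock: 28.13
eef_pos: [0.5165, 0.0893, 0.0605]
tool_rot: [0.75, 0.662, 0.001, 0.004]
ft_force: [-11.1, -7.1, 26.7]
grip_width: 0.007
```

Request:
play_rows(
  motion=[
    {"fingers": 0.53, "translation": [0, 0, 0], "roll": 0},
    {"fingers": 0.53, "translation": [0, 0, 0], "roll": 0},
    {"fingers": 0.53, "translation": [0, 0, 0], "roll": 0},
    {"fingers": 0.53, "translation": [0, 0, -1], "roll": 0},
    {"fingers": 0.53, "translation": [0, 0, -3], "roll": 0},
    {"fingers": 0.53, "translation": [0, 0, -7], "roll": 0},
    {"fingers": 0.53, "translation": [-3, -2, -11], "roll": 0},
    {"fingers": 0.53, "translation": [-3, -2, -14], "roll": 0},
    {"fingers": 0.53, "translation": [-3, -2, -14], "roll": 0},
    {"fingers": 0.53, "translation": [-3, -2, -14], "roll": 0},
  ],
)

```text
clock: 28.97
eef_pos: [0.4928, 0.064, 0.1981]
tool_rot: [0.749, 0.663, 0.003, 0.002]
ft_force: [0.2, 0.0, -0.8]
grip_width: 0.0198
```

```bash
python3 - <<'E'
from meas import *
import go
def box(c,lab,sel):
  for k in blobs(c,(80,120,60),(95,255,255),100):
    if sel(k.mean(0)): r=cv2.minAreaRect(ray(c,k,.054)[:,:2].astype(np.float32)*1000);print(lab,np.round(r[0],1),np.round(r[1],1),round(r[2],2),k.min(0),k.max(0))
c=shot('wrist','w12');s=shot('scene','s12');d=shot('side','d12')
box(load('w1'),'w1',lambda m:1);box(c,'w12',lambda m:1)
for n,cc in(('s0',load('s0')),('s12',s)): box(cc,n,lambda m:abs(m[0]-245)<15)
for n,cc in(('d0',load('d0')),('d12',d)): box(cc,n,lambda m:abs(m[0]-245)<15 and m[1]>170)
go.delta(.5,.06,.2,83)
x=cv2.resize(s['pixels'][150:230,200:290],None,fx=4.4,fy=4.4)[:352];y=cv2.resize(d['pixels'][160:240,200:290],None,fx=4.4,fy=4.4)
cv2.imwrite('pics/c12.png',np.hstack([x,y])[:,:,::-1])
E
```

```text
w1 [521.7 169.5] [ 93.1 147.5] 83.26 [326 100] [446 260]
w12 [520.8 169.1] [ 92.9 146.1] 83.24 [324 113] [443 269]
s0 [527.6 168.4] [ 91.6 147.3] 83.15 [226 170] [265 200]
s12 [527.6 168.2] [ 91.5 147.4] 83.29 [226 170] [265 200]
d0 [521.7 164.3] [ 87.7 143.4] 83.28 [222 183] [268 201]
d12 [523.2 163.8] [ 89.3 140.2] 83.3 [222 184] [268 199]
translation [-0.29  1.02 -0.63] roll 0.0 | clock 29.1167 tcp [0.4902 0.0641 0.1937] yaw 83.04 tilt [-0.002 -0.   ] F [-0.4  0.  -0.6] w 0.0201 j [ 0.13  0.26 -0.11  1.21  0.    0.25]
```

View pics/c12.png

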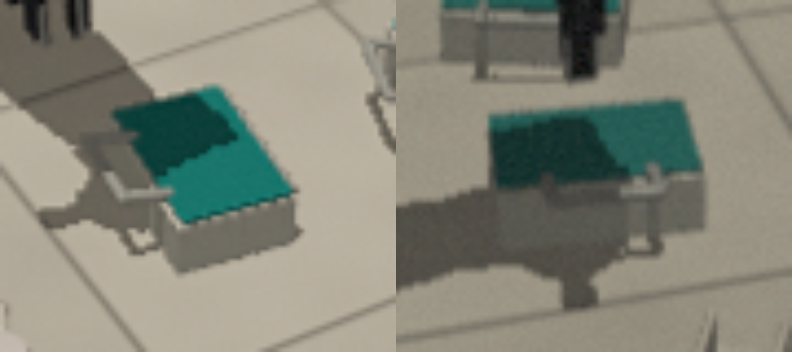

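The flap looks shut (picture 12), with its outline the same as at the start. It may have started slightly ajar, so I'll press near its free edge with closed fingers to make sure.

```bash
python3 go.py 0.519,0.140,0.078,83
```

```text
translation [ 7.88  1.96 11.56] roll 0.0 | clock 29.1167 tcp [0.4902 0.0641 0.1937] yaw 83.04 tilt [-0.002 -0.   ] F [-0.4  0.  -0.6] w 0.0201 j [ 0.13  0.26 -0.11  1.21  0.    0.25]
```

Request:
play_rows(
  motion=[
    {"fingers": 1, "translation": [3, 1, 1], "roll": 0},
    {"fingers": 1, "translation": [6, 2, 3], "roll": 0},
    {"fingers": 1, "translation": [7.9, 2, 6], "roll": 0},
    {"fingers": 1, "translation": [7.9, 2, 8.5], "roll": 0},
    {"fingers": 1, "translation": [7.9, 2, 10], "roll": 0},
    {"fingers": 1, "translation": [7.9, 2, 10.8], "roll": 0},
    {"fingers": 1, "translation": [7.9, 2, 11.2], "roll": 0},
    {"fingers": 1, "translation": [7.9, 2, 11.5], "roll": 0},
    {"fingers": 1, "translation": [7.9, 2, 11.5], "roll": 0},
  ],
)

```text
clock: 29.87
eef_pos: [0.5202, 0.1399, 0.0793]
tool_rot: [0.749, 0.663, -0.0, -0.0]
ft_force: [-0.1, -0.2, -0.6]
grip_width: 0.0
```

Request:
play_rows(
  motion=[
    {"fingers": 1, "translation": [0, 0, 0.2], "roll": 0},
    {"fingers": 1, "translation": [0, 0, 0.4], "roll": 0},
    {"fingers": 1, "translation": [0, 0, 0.6], "roll": 0},
    {"fingers": 1, "translation": [0, 0, 0.6], "roll": 0},
  ],
)

```text
clock: 30.2
eef_pos: [0.5203, 0.1399, 0.0737]
tool_rot: [0.749, 0.663, 0.0, 0.0]
ft_force: [0.2, -0.5, -0.4]
grip_width: -0.0003
```

Request:
play_rows(
  motion=[
    {"fingers": 1, "translation": [0, 0, 0.15], "roll": 0},
    {"fingers": 1, "translation": [0, 0, 0.3], "roll": 0},
    {"fingers": 1, "translation": [0, 0, 0.4], "roll": 0},
    {"fingers": 1, "translation": [0, 0, 0.4], "roll": 0},
  ],
)

```text
clock: 30.53
eef_pos: [0.5199, 0.14, 0.0692]
tool_rot: [0.749, 0.663, -0.0, -0.0]
ft_force: [-0.1, -0.2, -0.7]
grip_width: 0.0002
```

Request:
play_rows(
  motion=[
    {"fingers": 1, "translation": [0, 0, 0.1], "roll": 0},
    {"fingers": 1, "translation": [0, 0, 0.2], "roll": 0},
    {"fingers": 1, "translation": [0, 0, 0.2], "roll": 0},
  ],
)

```text
clock: 30.78
eef_pos: [0.5203, 0.14, 0.0681]
tool_rot: [0.749, 0.663, 0.0, 0.0]
ft_force: [-2.0, -0.7, 4.3]
grip_width: 0.0
```

Request:
play_rows(
  motion=[
    {"fingers": 1, "translation": [0, 0, 0.15], "roll": 0},
    {"fingers": 1, "translation": [0, 0, 0.2], "roll": 0},
    {"fingers": 1, "translation": [0, 0, 0.2], "roll": 0},
  ],
)

```text
clock: 31.03
eef_pos: [0.5203, 0.14, 0.0678]
tool_rot: [0.749, 0.663, 0.001, 0.0]
ft_force: [-4.9, -2.8, 14.5]
grip_width: -0.0002
```

Request:
play_rows(
  motion=[
    {"fingers": 1, "translation": [0, 0, -1], "roll": 0},
    {"fingers": 1, "translation": [0, 0, -4], "roll": 0},
    {"fingers": 1, "translation": [0, 0, -8], "roll": 0},
    {"fingers": 1, "translation": [0, 0, -12], "roll": 0},
    {"fingers": 1, "translation": [0, -4, -14], "roll": 0},
    {"fingers": 1, "translation": [0, -4, -14], "roll": 0},
    {"fingers": 1, "translation": [0, -4, -14], "roll": 0},
  ],
)

```text
clock: 31.62
eef_pos: [0.4801, 0.1452, 0.2075]
tool_rot: [0.748, 0.663, 0.002, 0.001]
ft_force: [0.1, 0.0, 0.3]
grip_width: -0.0003
```

```bash
python3 - <<'E'
from meas import *
import go
d=shot('side','d13');s=shot('scene','s13')
# bystanders unmoved: diff vs first pictures at shampoo, pumice, brush
for n,a,b,bx in(('d',load('d0'),d,[(335,190,370,255),(365,268,398,302),(303,195,342,220)]),('s',load('s0'),s,[(185,222,218,282),(128,278,165,305),(235,228,272,260)])):
  for x0,y0,x1,y1 in bx: print(n,np.abs(a['pixels'][y0:y1,x0:x1].astype(int)-b['pixels'][y0:y1,x0:x1]).mean().round(1))
go.delta(.5,.1,.2,83)
bot.job_done()
E
```

```text
d 2.8
d 2.2
d 2.3
s 3.1
s 3.1
s 3.3
translation [-4.21  2.49  0.5 ] roll 0.0 | clock 31.7167 tcp [0.4804 0.1448 0.205 ] yaw 83.04 tilt [-0. -0.] F [-0.1 -0.6  0.6] w 0.0003 j [ 0.29  0.27 -0.07  1.24 -0.    0.41]
the job is handed in; nothing more can be done
```

The job is done and handed in at about 32 s of the 72 s allowed.

**What I did:**
1. Lifted the flap of the nearest caddy by its handle.
2. Pushed the honey soap forward from behind until it stopped at the front wall.
3. Took the lavender soap from the dish by its ends, set it on the mat and let go.
4. Regripped it across its width and lowered it into the lane until it touched the floor, then released it.
5. Folded the flap shut by its handle and pressed it down.

**Last checks:**
- **Soaps:** before closing, both lay crosswise, within about 0.5° of each other. The honey soap's centre measured 51 mm in front of the lane's middle, against 52 mm for exact wall contact. That 1 mm is within camera error, and the push force rose to about 8 N with no further movement. The lavender soap's centre was 14 mm behind the middle. I did not look inside again after closing.
- **Flap:** the closed fingertips met its top at 54 mm, the height given for shut, and it held under about 14 N.
- **Forces:** the largest reading I saw was about 30 N at the wrist, while pulling the flap closed. I only saw the force at the end of each move.
- **Bystanders:** the bottle, pumice and brush areas differ from the first pictures only by noise.
- **Failed or disagreed:** one early move call was refused because its rows had no roll value, and it moved nothing. With the handle gripped, the tool was about 2 mm higher at closing than at the start, probably because I gripped the bar at a slightly different height.

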